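# Store the hand grinders heavy end down

## Task

Put both hand coffee grinders away on the sloped rest, one in each channel, lying along the channel with the lower end at its stop and with the heavy (burr) end down, otherwise they tip out. The two ends look alike: lift a grinder by its middle to feel which end is heavy. Leave the shaker, the cup and the pitcher where they stand.

Things in the scene. Friction and masses are not known exactly. Their poses are not given: they have to be found in the camera images.
- grinder_a: slim hand coffee grinder, crank off: rounded-square bar 164 x 42 x 42 mm, steel middle with two thin dark rings, a black cap at each end; the ends look alike. Lies on the counter. Origin at its middle, x along it. Hidden burrs make one end heavy, +x or -x, changing each start: centre of mass 25 to 30 mm from the middle, 0.45 to 0.57 kg (0.11 to 0.17 N m if held level by the middle)
- grinder_b: the second grinder, identical to grinder_a in looks, size and frame; its heavy end is drawn independently. Either grinder may go in either channel
- rest: sloped rest, fixed to the counter: wooden base 105 x 200 x 10 mm with two sloped steel channels side by side, 120 mm between centre lines. Origin under the base midway between the channels, on the counter; x level, away from the robot, the way the channels climb; y to the left channel. Stop feet at x = -50, y = +60 and -60, z = 26 mm; stop tops 45 mm above the counter
- bay_left: left channel of the rest, steel. Origin on its floor at the foot of the stop plate, midway across; x up the slope (20 degrees, away from the robot), y across to the left, z out of the floor. Stop 20 mm high at the low end; cheeks 14 mm high up to x = 45 mm, 54 mm apart; then a 34 mm wide tongue of floor to x = 76 mm. A grinder against the stop has its centre at x = 82, z = 21 mm
- bay_right: right channel of the rest, same shape and frame as bay_left. The tongue ends short of a stored grinder's middle, so the middle can be held from both sides; heavy end at the stop it rests steadily, heavy end up it overbalances over the tongue's end and tips out when let go
- shaker: bystander, loose, to be left where it stands: round sugar shaker, white with a red cap, 58 mm across, 125 mm tall; origin under its centre, z up
- cup: bystander, loose, to be left where it stands: white coffee cup, 80 mm across, 105 mm with its handle, 58 mm tall, standing at the back edge of the work; origin under its centre, z up
- pitcher: bystander, loose, to be left where it stands: steel milk pitcher, 76 x 134 x 118 mm tall, at the far left; origin under its centre, z up

How it is judged (in metres and radians):
At the end, for the whole second after the job is handed in: Each grinder rests alone in a channel, either one in either: centre 76 to 102 mm up the slope from the stop (lower end within 20 mm of it), within 12 mm of the channel's middle, 15 to 27 mm off its floor, along it within 0.12 rad, at rest. Heavy end up it does not stay there (linear speed of each of grinder_a, grinder_b below 0.02 m/s and angular speed of each of grinder_a, grinder_b below 0.2 rad/s and ((x of grinder_a in the frame of bay_left between 0.076 and 0.102 m and y of grinder_a in the frame of bay_left between -0.012 and 0.012 m and z of grinder_a in the frame of bay_left between 0.015 and 0.027 m and angle between the x axis of grinder_a and the x axis of bay_left, either way round below 0.12 rad and x of grinder_b in the frame of bay_right between 0.076 and 0.102 m and y of grinder_b in the frame of bay_right between -0.012 and 0.012 m and z of grinder_b in the frame of bay_right between 0.015 and 0.027 m and angle between the x axis of grinder_b and the x axis of bay_right, either way round below 0.12 rad) or (x of grinder_a in the frame of bay_right between 0.076 and 0.102 m and y of grinder_a in the frame of bay_right between -0.012 and 0.012 m and z of grinder_a in the frame of bay_right between 0.015 and 0.027 m and angle between the x axis of grinder_a and the x axis of bay_right, either way round below 0.12 rad and x of grinder_b in the frame of bay_left between 0.076 and 0.102 m and y of grinder_b in the frame of bay_left between -0.012 and 0.012 m and z of grinder_b in the frame of bay_left between 0.015 and 0.027 m and angle between the x axis of grinder_b and the x axis of bay_left, either way round below 0.12 rad))); the robot touches nothing.
It fails at once if the shaker, the cup or the pitcher is shifted by more than 40 mm (distance of any of shaker, cup, pitcher from where it was at the start of the episode above 0.04 m).
It also fails if it takes over 72 s, if anything falls off the work surface, if the arm or the gripper's body presses on something with over 40 N, if the wrist force passes 120 N, or if a joint passes its speed limit or range.

## Robot

A 6-joint arm with a two-finger parallel gripper is mounted at the origin on a cart in front of the work surface, level with it; the furniture and walls round the work are solid. World frame = base frame: x ahead of the robot, y to its left, z up, the work surface at z = 0. Lengths are in m, angles in degrees, forces in N, time in s.
With the tool pointing down it reaches from about 0.325 to 0.75 m from the base axis. Payload 7.6 kg.
Tool frame: the origin (TCP) lies midway between the tips of the shut fingers; the grasp point (between the pads) lies 19 mm behind it; z points along the fingers, y is the line along which they close (so a half turn about z gives the same grasp; the last joint's range is limited). The gripper opens to 85 mm and grips with 20 to 120 N. Pads are 22 mm wide; open, the fingers measure 114 mm over their backs; the gripper's body (76 mm by 85 mm) begins 54 mm behind the grasp point. The pads swing forward as they close: fully open they stand 13 mm farther back than shut.
Start: joints at [-77.538, 2.991, 80.254, -0, 96.75, -4.028], TCP at [0.149, -0.503, 0.209] pointing down, gripper open.
Joint ranges: [-166.34, 166.34], [-52.06, 124.39], [6.96, 135.62], [-60.46, 240.46], [14.63, 156.25], [-167.68, 167.68]. Speed limits (degrees/s): [147.25, 147.25, 172.46, 180, 180, 180].

## Interface

Orientations are given as [roll, pitch, yaw] about the fixed x, y, z axes, in that order (R = Rz(yaw) Ry(pitch) Rx(roll)).
In Python, from cell import arm gives the robot as it stands. The module is installed in compiled form; this text tells all that it offers.
- The arm moves only by the tool jog_arm, never from a script. Its argument "plan" is a list of rows, each an object with "linear": the shift along the world's x, y, z in cm, a list of three; "twist": the turn, a rotation vector about the world's x, y, z in degrees, a list of three; "hand": the finger opening in cm, from 0 to 8.54. In form: [{"linear": [dx, dy, dz], "twist": [wx, wy, wz], "hand": hand}, ...]. A call has 1 to 12 rows; each row shifts and turns the commanded pose from where the row before left it; what a row does not reach is not made up. A row lasts 1/10 s, in which the tool goes at most 50 mm and 8.59 degrees, less where a joint would pass 70% of its speed; a pose out of reach is approached as far as the arm can. A call is refused whole if a number of a shift passes 5 or a number of a turn 8.59, either way. A call with a gripper value outside its range is refused whole. The fingers move at their own pace and stop on an object; the grip force is fixed at half the most. Time passes only in rows, so rows that do not move let the fingers close. It gives the time, the measured TCP pose, the force, the opening and the grip force at its end, in the units of the state.
- arm.sense(): the state, without advancing time (a new reading comes with each control period).
- arm.snapshot(name): name is "side" or "top"; returns the picture (400x640x3 uint8, red, green, blue); there is no depth.
- arm.get_calibration(name): a dict with "camera_matrix" (3x3 intrinsics, pixels), "R" (3x3) and "t" (3): a world point X has camera coordinates R X + t. Camera axes: x right, y down, z forward; pixel columns grow to the right and rows downward; lengths in m; the calibration is good to about 2 mm. A picture is of the moment at which its call begins. get_calibration takes no time and is no camera call.
- arm.close_job(): hands the job in; it is judged then, once.
The state is a dict: "clock": time; "joint_pos": joint angles; "qvel": joint speeds; "effort": joint torques, N m; "tool_pos": TCP position; "ee_rot": TCP orientation; "wrist_force": force on the tool from outside, world axes, zero at the start; "moment": the same for the moment, N m; "grip_width": opening from 0.0 (shut) to 1.0 (fully open); "gripper_force": force on a finger pad.
Only numpy, scipy, OpenCV 4.12 (cv2) and the standard library are available. Lean on these libraries where they do the work, as an engineer would, in place of code of your own. Each camera call takes 0.05 s, during which the arm holds its last target. There are 200 camera calls.

## Working session

There is one attempt and no reset: what is moved stays moved. The work goes in short steps, Python scripts to look and compute and a tool call to move; the robot and the scene stay as the last step left them, time stands still between calls to the robot, and variables do not carry over. Pictures are saved under pics/ and viewed, at most 10 in all, crops included, and the job is handed in when it is done.

Besides the shell and the picture viewer there is one more tool, called after ">>>" as name(argument=value, ...), one argument or row to a line, values as JSON. jog_arm: Moves the arm, as the interface text tells. Its arguments: {"type":"object","properties":{"plan":{"type":"array"}},"required":["plan"]}

```bash
mkdir -p pics
python3 - <<'E'
from cell import arm
import cv2
for n in("top","side"):
    im=arm.snapshot(n); cv2.imwrite(f"pics/{n}0.png",im[:,:,::-1])
    c=arm.get_calibration(n); print(n,c)
print(arm.sense())
E
```

```text
top {'camera_matrix': array([[361.44374876,   0.        , 314.34126722],
       [  0.        , 361.44374876, 204.53356829],
       [  0.        ,   0.        ,   1.        ]]), 'R': array([[-0.05437063, -0.9985074 , -0.00517801],
       [-0.97823119,  0.05430518, -0.20028651],
       [ 0.20026875, -0.00582442, -0.97972369]]), 't': array([0.14652496, 0.50895539, 1.40388401])}
side {'camera_matrix': array([[501.54967484,   0.        , 322.17954205],
       [  0.        , 501.54967484, 202.3450288 ],
       [  0.        ,   0.        ,   1.        ]]), 'R': array([[-0.92397002, -0.38245916, -0.00209434],
       [-0.16974405,  0.41497362, -0.89385897],
       [ 0.34273365, -0.82554339, -0.44834335]]), 't': array([0.50741331, 0.06962915, 1.49194432])}
{'clock': 0.1, 'joint_pos': array([-7.75399976e+01,  3.02462483e+00,  8.03059536e+01,  1.09291101e-03,
        9.67496212e+01, -4.02836062e+00]), 'qvel': array([-0.00263986,  0.0053142 , -0.17591424,  0.16767784, -0.01657986,
        0.12927619]), 'effort': array([ 1.44306119e-03, -3.82581353e+01, -3.60985494e+01, -5.78281060e-05,
        4.76745758e-03,  1.36477479e-05]), 'tool_pos': array([ 0.14896589, -0.50311704,  0.2077584 ]), 'ee_rot': array([-1.79920075e+02, -6.71686982e-03,  1.64884860e+01]), 'wrist_force': array([ 0.01003253, -0.07902813,  0.086233  ]), 'moment': array([-0.03161632, -0.03653785,  0.01416375]), 'gripper_force': 0.0, 'grip_width': 1.0015793897221386}
```

View pics/top0.png

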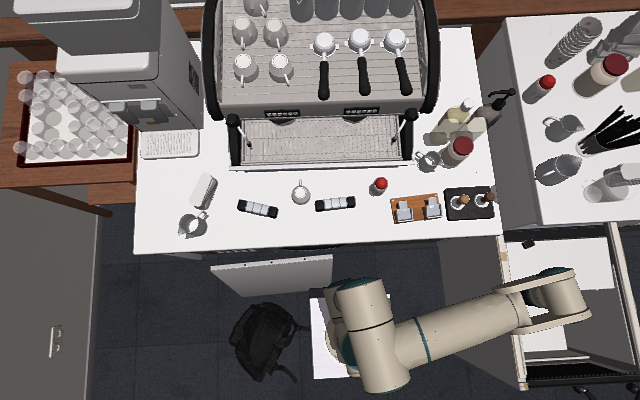

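View pics/side0.png

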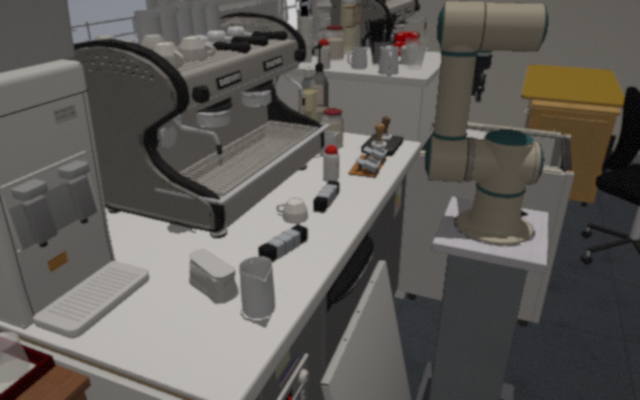

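Top view: the grinders are at about (258,208) and (335,203), the cup at (301,193), the shaker at (380,187), the rest at (416,208) and the pitcher at (193,225). I'll enlarge that area next.

```bash
cat > h.py <<'E'
from cell import arm
import cv2, numpy as np
def ray(n,u,v,z):
    c=arm.get_calibration(n);K,R,t=c["camera_matrix"],c["R"],c["t"]
    d=R.T@np.linalg.solve(K,[u,v,1.]);o=-R.T@t
    return o+d*(z-o[2])/d[2]
def crop(src,dst,x0,y0,x1,y1,s):
    im=cv2.imread(src)[y0:y1,x0:x1]; cv2.imwrite(dst,cv2.resize(im,None,fx=s,fy=s,interpolation=cv2.INTER_CUBIC))
E
python3 - <<'E'
from h import *
for n,u,v,z in [("gL",258,208,.03),("gR",335,203,.03),("cup",301,193,.03),("shk",380,187,.1),("rest",416,208,.02),("pit",193,225,.1)]:
    print(n,ray("top",u,v,z).round(3))
a=cv2.imread("pics/top0.png")
p=cv2.resize(a[180:240,230:350],None,fx=6,fy=5*1,interpolation=cv2.INTER_CUBIC)
p=cv2.resize(a[182:224,230:360],None,fx=6,fy=6,interpolation=cv2.INTER_CUBIC)
q=cv2.resize(a[182:224,370:500],None,fx=6,fy=6,interpolation=cv2.INTER_CUBIC)
cv2.imwrite("pics/c1.png",np.vstack([p,q]))
E
```

```text
gL [0.519 0.349 0.03 ]
gR [0.522 0.033 0.03 ]
cup [0.572 0.17  0.03 ]
shk [ 0.562 -0.143  0.1  ]
rest [ 0.485 -0.298  0.02 ]
pit [0.452 0.59  0.1  ]
```

View pics/c1.png

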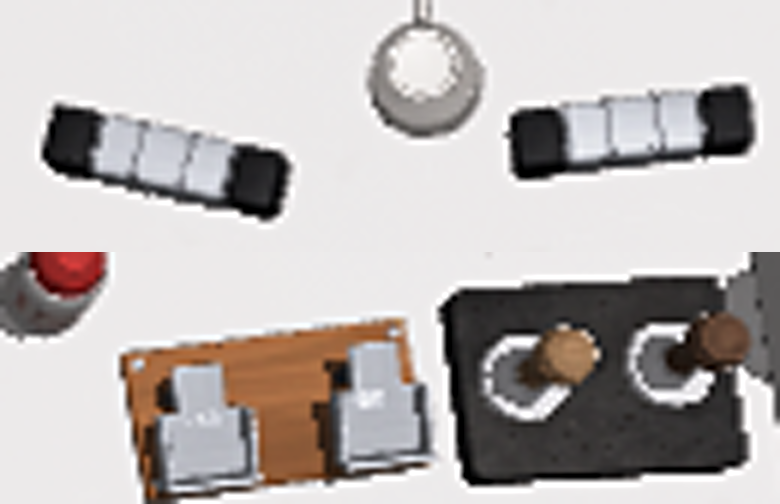

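```bash
cat >> h.py <<'E'
from scipy.optimize import minimize
def proj(n,P):
    c=arm.get_calibration(n);p=(P@c["R"].T+c["t"])@c["camera_matrix"].T
    return p[:,:2]/p[:,2:]
def box(x,y,a,l,w,h):
    s=np.array([[i,j] for i in(-l/2,l/2) for j in(-w/2,w/2)]);c,q=np.cos(a),np.sin(a)
    s=s@np.array([[c,q],[-q,c]])+[x,y]
    return np.vstack([np.c_[s,0*s[:,0]],np.c_[s,0*s[:,0]+h]])
def fitbox(n,mask,x0,dims):
    r=8; m=cv2.resize(mask.astype(np.uint8),None,fx=r,fy=r,interpolation=cv2.INTER_NEAREST)
    def cost(p):
        h=cv2.convexHull(((proj(n,box(*p,*dims))+.5)*r).astype(np.int32)); k=np.zeros_like(m);cv2.fillConvexPoly(k,h,1)
        return (k^m).sum()/r**2
    b=minimize(cost,x0,method="Nelder-Mead",options=dict(initial_simplex=np.array(x0)+np.array([[0,0,0],[.01,0,0],[0,.01,0],[0,0,.15]])))
    return b.x.round(4),round(b.fun,1),m.sum()/r**2
E
python3 - <<'E'
from h import *
a=cv2.imread("pics/top0.png").astype(int)
print("bg",a[215,300],a[205,365]," steel",a[208,258])
bg=np.median(a[212:222,290:330].reshape(-1,3),0)
d=np.abs(a-bg).max(2)>14
for nm,(u,v),a0 in(("L",(258,208),1.35),("R",(335,203),1.65)):
    _,lab=cv2.connectedComponents(d.astype(np.uint8)); l=lab[v-5 if 0 else v,u]
    mk=np.zeros(d.shape,bool); mk[180:230,u-24:u+25]=d[180:230,u-24:u+25]
    # drop cup
    n,lab,st,ce=cv2.connectedComponentsWithStats(mk.astype(np.uint8)); k=1+np.argmax(st[1:,4]); print(st[1:,4])
    x0=list(ray("top",u,v,.03)[:2])+[a0]
    r=fitbox("top",lab==k,x0,(.164,.042,.042)); print(nm,r,np.degrees(r[0][2]))
# rest
c=np.array([[390.3,198.7],[437.5,193.3],[394.5,223.3],[442.5,217.5]])
P=np.array([ray("top",u,v,.01)[:2] for u,v in c]); print(P.round(3)); TL,TR,BL,BR=P
print("len",np.linalg.norm(TL-TR),np.linalg.norm(TL-BL))
f=minimize(lambda p:((box(*p,.105,.2,.01)[[3,2,1,0]]-0)[:, :2][[2,3,0,1]][[1,0,3,2]]*0+((proj("top",box(*p,.105,.2,.01)[[7,6,5,4]])-c)**2)[:, :]).sum(),[.485,-.298,-.1],method="Nelder-Mead")
print(f.x,f.fun,np.degrees(f.x[2]))
E
```

```text
bg [234 234 236] [234 234 236]  steel [215 206 204]
[499]
L (array([0.5187, 0.3515, 1.2921]), np.float64(32.7), np.float64(499.0)) 74.03187670885367
[465]
R (array([0.5216, 0.0338, 1.6358]), np.float64(75.2), np.float64(465.0)) 93.72443612750006
[[ 0.532 -0.198]
 [ 0.544 -0.397]
 [ 0.428 -0.206]
 [ 0.441 -0.405]]
len 0.19864550761160518 0.10403709063104204
[ 0.48641796 -0.30130068  0.06546377] 0.23581501369035107 3.750797941062898
```

>>> jog_arm(
  plan=[
    {"linear": [2.6, 3.7, 0], "twist": [0, 0, 6.4], "hand": 8.5},
    {"linear": [2.6, 3.7, 0], "twist": [0, 0, 6.4], "hand": 8.5},
    {"linear": [2.6, 3.7, 0], "twist": [0, 0, 6.4], "hand": 8.5},
    {"linear": [2.6, 3.7, 0], "twist": [0, 0, 6.4], "hand": 8.5},
    {"linear": [2.6, 3.7, 0], "twist": [0, 0, 6.4], "hand": 8.5},
    {"linear": [2.6, 3.7, 0], "twist": [0, 0, 6.4], "hand": 8.5},
    {"linear": [2.6, 3.7, 0], "twist": [0, 0, 6.4], "hand": 8.5},
    {"linear": [2.6, 3.7, 0], "twist": [0, 0, 6.4], "hand": 8.5},
    {"linear": [2.6, 3.7, 0], "twist": [0, 0, 6.4], "hand": 8.5},
    {"linear": [2.6, 3.7, 0], "twist": [0, 0, 6.4], "hand": 8.5},
    {"linear": [2.6, 3.7, 0], "twist": [0, 0, 6.4], "hand": 8.5},
    {"linear": [2.6, 3.7, 0], "twist": [0, 0, 6.4], "hand": 8.5},
  ],
)

```text
clock: 1.3
tool_pos: [0.4617, -0.0576, 0.2083]
ee_rot: [-180.0, 0.0, 93.6]
wrist_force: [0.0, -0.7, 0.0]
grip_width: 0.997
gripper_force: 0.0
```

>>> jog_arm(
  plan=[
    {"linear": [2.0, 3.0, 0], "twist": [0, 0, 0], "hand": 8.5},
    {"linear": [2.0, 3.0, -1], "twist": [0, 0, 0], "hand": 8.5},
    {"linear": [2.0, 3.0, -2], "twist": [0, 0, 0], "hand": 8.5},
    {"linear": [0, 0, -4], "twist": [0, 0, 0], "hand": 8.5},
    {"linear": [0, 0, -4], "twist": [0, 0, 0], "hand": 8.5},
    {"linear": [0, 0, -4], "twist": [0, 0, 0], "hand": 8.5},
    {"linear": [0, 0, -3], "twist": [0, 0, 0], "hand": 8.5},
    {"linear": [0, 0, -1.5], "twist": [0, 0, 0], "hand": 8.5},
    {"linear": [0, 0, -0.8], "twist": [0, 0, 0], "hand": 8.5},
    {"linear": [0, 0, 0], "twist": [0, 0, 0], "hand": 3.5},
    {"linear": [0, 0, 0], "twist": [0, 0, 0], "hand": 3.5},
    {"linear": [0, 0, 0], "twist": [0, 0, 0], "hand": 3.5},
  ],
)

```text
clock: 2.5
tool_pos: [0.5219, 0.0306, 0.0069]
ee_rot: [179.9, 0.0, 93.3]
wrist_force: [1.1, -0.3, 0.8]
grip_width: 0.507
gripper_force: 0.0
```

>>> jog_arm(
  plan=[
    {"linear": [0, 0, 0], "twist": [0, 0, 0], "hand": 3.5},
    {"linear": [0, 0, 0], "twist": [0, 0, 0], "hand": 3.5},
    {"linear": [0, 0, 0], "twist": [0, 0, 0], "hand": 3.5},
    {"linear": [0, 0, 0], "twist": [0, 0, 0], "hand": 3.5},
    {"linear": [0, 0, 0], "twist": [0, 0, 0], "hand": 3.5},
    {"linear": [0, 0, 0], "twist": [0, 0, 0], "hand": 3.5},
  ],
)

```text
clock: 3.1
tool_pos: [0.5221, 0.0305, 0.0072]
ee_rot: [179.8, 0.0, 93.3]
wrist_force: [-1.6, -0.6, 7.1]
grip_width: 0.473
gripper_force: 61.8
```

>>> jog_arm(
  plan=[
    {"linear": [0, 0, 1], "twist": [0, 0, 0], "hand": 3.5},
    {"linear": [0, 0, 2], "twist": [0, 0, 0], "hand": 3.5},
    {"linear": [0, 0, 3], "twist": [0, 0, 0], "hand": 3.5},
    {"linear": [0, 0, 3], "twist": [0, 0, 0], "hand": 3.5},
    {"linear": [0, 0, 4], "twist": [0, 0, 0], "hand": 3.5},
    {"linear": [0, 0, 4], "twist": [0, 0, 0], "hand": 3.5},
    {"linear": [0, 0, 3], "twist": [0, 0, 0], "hand": 3.5},
    {"linear": [0, 0, 1], "twist": [0, 0, 0], "hand": 3.5},
    {"linear": [0, 0, 0], "twist": [0, 0, 0], "hand": 3.5},
    {"linear": [0, 0, 0], "twist": [0, 0, 0], "hand": 3.5},
    {"linear": [0, 0, 0], "twist": [0, 0, 0], "hand": 3.5},
    {"linear": [0, 0, 0], "twist": [0, 0, 0], "hand": 3.5},
  ],
)

```text
clock: 4.3
tool_pos: [0.5204, 0.0306, 0.2136]
ee_rot: [-179.8, -0.0, 93.3]
wrist_force: [0.8, 0.4, -5.7]
grip_width: 0.47
gripper_force: 61.7
```

Run:
```python
from h import *
for n in("top","side"):
    cv2.imwrite(f"pics/{n}1.png",arm.snapshot(n)[:,:,::-1])
s=arm.sense();print({k:s[k] for k in("clock","tool_pos","wrist_force","moment","grip_width")})
a=cv2.imread("pics/top1.png")[140:230,270:400];b=cv2.imread("pics/side1.png")[110:240,260:400]
cv2.imwrite("pics/c2.png",np.hstack([cv2.resize(a,(400,277)),cv2.resize(b,(400,371))[:277]]) if 0 else np.vstack([cv2.resize(a,None,fx=3,fy=3)[:, :390],cv2.resize(b,(390,320))]))
```

```text
{'clock': 4.4, 'tool_pos': array([0.52072151, 0.03058342, 0.2144839 ]), 'wrist_force': array([ 0.11030828, -1.70967905, -4.6693718 ]), 'moment': array([-0.14628225, -0.05181754, -0.01310608]), 'grip_width': 0.47406132664223555}
```

View pics/c2.png

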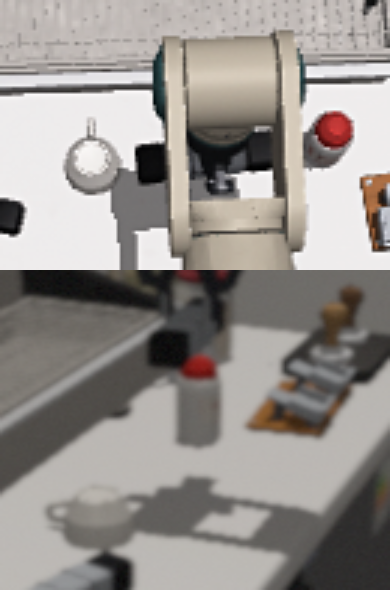

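Held level. The moment Mx is about -0.15, so the heavy end is at +y. I'll turn it +90° so that end faces the robot, and use the right channel.

>>> jog_arm(
  plan=[
    {"linear": [-0.2, -3.25, 0.2], "twist": [0, 0, 7.5], "hand": 3.5},
    {"linear": [-0.2, -3.25, 0.2], "twist": [0, 0, 7.5], "hand": 3.5},
    {"linear": [-0.2, -3.25, 0.2], "twist": [0, 0, 7.5], "hand": 3.5},
    {"linear": [-0.2, -3.25, 0], "twist": [0, 0, 7.5], "hand": 3.5},
    {"linear": [-0.2, -3.25, 0], "twist": [0, 0, 7.5], "hand": 3.5},
    {"linear": [-0.2, -3.25, 0], "twist": [0, 0, 7.5], "hand": 3.5},
    {"linear": [-0.2, -3.25, 0], "twist": [0, 0, 7.5], "hand": 3.5},
    {"linear": [-0.2, -3.25, 0], "twist": [0, 0, 7.5], "hand": 3.5},
    {"linear": [-0.2, -3.25, 0], "twist": [0, 0, 7.5], "hand": 3.5},
    {"linear": [-0.2, -3.25, 0], "twist": [0, 0, 7.5], "hand": 3.5},
    {"linear": [-0.2, -3.25, 0], "twist": [0, 0, 7.5], "hand": 3.5},
    {"linear": [-0.2, -3.25, 0], "twist": [0, 0, 7.5], "hand": 3.5},
  ],
)

```text
clock: 5.6
tool_pos: [0.4969, -0.3607, 0.221]
ee_rot: [180.0, -0.0, -176.4]
wrist_force: [-0.4, 0.4, -5.0]
grip_width: 0.473
gripper_force: 62.3
```

>>> jog_arm(
  plan=[
    {"linear": [0, 0, 0], "twist": [0, 0, 0], "hand": 3.5},
    {"linear": [0, 0, 0], "twist": [0, 0, 0], "hand": 3.5},
    {"linear": [0, 0, 0], "twist": [0, 0, 0], "hand": 3.5},
  ],
)

```text
clock: 5.9
tool_pos: [0.4973, -0.3587, 0.2213]
ee_rot: [180.0, -0.0, -176.7]
wrist_force: [-0.8, 0.2, -4.3]
grip_width: 0.474
gripper_force: 62.9
```

Run:
```python
from h import *
s=arm.sense();print({k:s[k] for k in("clock","tool_pos","ee_rot","wrist_force","moment","joint_pos")})
```

```text
{'clock': 5.9, 'tool_pos': array([ 0.49727307, -0.35865698,  0.22128235]), 'ee_rot': array([ 1.79953162e+02, -2.83815533e-03, -1.76720953e+02]), 'wrist_force': array([-0.77160405,  0.19246431, -4.32100678]), 'moment': array([ 0.01003259, -0.11936433,  0.00229985]), 'joint_pos': array([-3.92674509e+01,  1.73157402e+01,  6.27301502e+01,  3.30892056e-02,
        9.99878702e+01, -1.32540768e+02])}
```

>>> jog_arm(
  plan=[
    {"linear": [0, -0.05, -1.8], "twist": [0.33, -5, 0.1], "hand": 3.5},
    {"linear": [0, -0.05, -1.8], "twist": [0.33, -5, 0.1], "hand": 3.5},
    {"linear": [0, -0.05, -1.8], "twist": [0.33, -5, 0.1], "hand": 3.5},
    {"linear": [0, -0.05, -1.8], "twist": [0.33, -5, 0.1], "hand": 3.5},
    {"linear": [-0.1, 0, -1.9], "twist": [0, 0, 0], "hand": 3.5},
    {"linear": [0, 0, 0], "twist": [0, 0, 0], "hand": 3.5},
    {"linear": [0, 0, 0], "twist": [0, 0, 0], "hand": 3.5},
  ],
)

```text
clock: 6.6
tool_pos: [0.4965, -0.3607, 0.1313]
ee_rot: [179.9, 20.0, -176.3]
wrist_force: [0.7, 0.1, -4.0]
grip_width: 0.476
gripper_force: 63.0
```

Run:
```python
from h import *
for n in("top","side"):
    cv2.imwrite(f"pics/{n}2.png",arm.snapshot(n)[:,:,::-1])
s=arm.sense();print({k:s[k] for k in("clock","tool_pos","ee_rot","wrist_force","moment")})
a=cv2.imread("pics/top2.png")[160:240,370:500];b=cv2.imread("pics/side2.png")[100:190,320:450]
f=lambda a:cv2.resize(a,(520,a.shape[0]*4),interpolation=cv2.INTER_CUBIC)
cv2.imwrite("pics/c3.png",np.vstack([f(a)[:300],f(b)[:300]]))
```

```text
{'clock': 6.7, 'tool_pos': array([ 0.49716297, -0.36149438,  0.1325904 ]), 'ee_rot': array([-179.97427014,   20.14549934, -176.22259008]), 'wrist_force': array([ 0.06213196,  0.01893777, -5.37471146]), 'moment': array([-0.02569719,  0.3197194 , -0.0465645 ])}
```

View pics/c3.png

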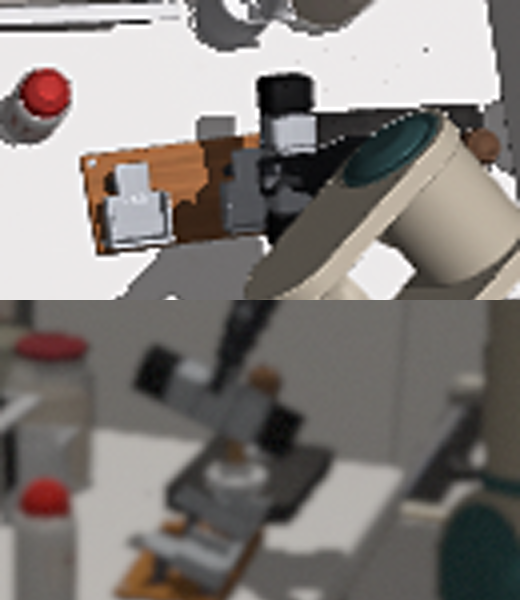

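>>> jog_arm(
  plan=[
    {"linear": [0.5, 0.03, -1.4], "twist": [0, 0, 0], "hand": 3.5},
    {"linear": [0.5, 0.03, -1.4], "twist": [0, 0, 0], "hand": 3.5},
    {"linear": [0.5, 0.03, -1.4], "twist": [0, 0, 0], "hand": 3.5},
    {"linear": [0.35, 0.03, -1.0], "twist": [0, 0, 0], "hand": 3.5},
    {"linear": [0.25, 0, -0.6], "twist": [0, 0, 0], "hand": 3.5},
    {"linear": [0.2, 0, -0.5], "twist": [0, 0, 0], "hand": 3.5},
    {"linear": [0, 0, -0.2], "twist": [0, 0, 0], "hand": 3.5},
    {"linear": [0, 0, 0], "twist": [0, 0, 0], "hand": 3.5},
    {"linear": [0, 0, 0], "twist": [0, 0, 0], "hand": 3.5},
  ],
)

```text
clock: 7.6
tool_pos: [0.521, -0.361, 0.0684]
ee_rot: [-179.9, 20.3, -176.3]
wrist_force: [2.2, 1.3, 6.2]
grip_width: 0.471
gripper_force: 64.5
```

Run:
```python
from h import *
for n in("top","side"):
    cv2.imwrite(f"pics/{n}3.png",arm.snapshot(n)[:,:,::-1])
s=arm.sense();print({k:s[k] for k in("clock","tool_pos","ee_rot","wrist_force","moment")})
a=cv2.imread("pics/top3.png")[165:235,380:460];b=cv2.imread("pics/side3.png")[110:185,330:410]
f=lambda a:cv2.resize(a,None,fx=6,fy=6,interpolation=cv2.INTER_CUBIC)[:300] if 0 else cv2.resize(a,None,fx=4,fy=4,interpolation=cv2.INTER_CUBIC)
cv2.imwrite("pics/c4.png",np.vstack([f(a),f(b)]))
```

```text
{'clock': 7.7, 'tool_pos': array([ 0.52096151, -0.36101388,  0.0684604 ]), 'ee_rot': array([-179.92225193,   20.31175926, -176.26015757]), 'wrist_force': array([2.9251309 , 2.87967592, 5.91639536]), 'moment': array([ 0.40932562, -0.04194579,  0.03097457])}
```

View pics/c4.png

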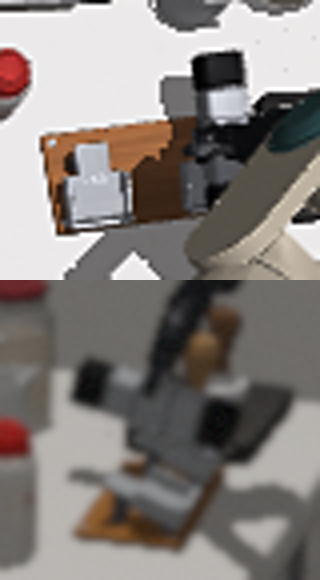

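Run:
```python
from h import *
for l,u,v,z in [("Lstop",404.,220.8,.045),("Rstop",433.5,216.7,.045),("capL",428.2,180,.125),("capR",441.2,179,.125),
 ("tongueL",370+172/6,182+(370-252)/6,.052),("tongueR",370+222/6,182+(368-252)/6,.052),("RtL",370+347/6,182+(346-252)/6,.052),("RtR",370+396/6,182+(342-252)/6,.052)]: print(l,ray("top",u,v,z).round(4))
c,s=np.cos(.0655),np.sin(.0655)
for y in(.06,-.06):
  for x,z in((-.05,.045),(.0213,.052)): print("model",y,(.4864+c*x-s*y).round(4),(-.3013+s*x+c*y).round(4))
t=np.array([.521,-.361]); d=t-[.4864,-.3013]; print("tcp in rest",c*d[0]+s*d[1],-s*d[0]+c*d[1])
```

```text
Lstop [ 0.4313 -0.2366  0.045 ]
Rstop [ 0.4414 -0.3564  0.045 ]
capL [ 0.5736 -0.3262  0.125 ]
capR [ 0.5748 -0.3769  0.125 ]
tongueL [ 0.5091 -0.2215  0.052 ]
tongueR [ 0.5087 -0.2551  0.052 ]
RtL [ 0.5191 -0.3406  0.052 ]
RtR [ 0.52   -0.3737  0.052 ]
model 0.06 0.4326 -0.2447
model 0.06 0.5037 -0.24
model -0.06 0.4404 -0.3644
model -0.06 0.5116 -0.3598
tcp in rest 0.030618250670327467 -0.061836661665139965
```

>>> jog_arm(
  plan=[
    {"linear": [-0.2, 0, 0.6], "twist": [0, 0, 0], "hand": 3.5},
    {"linear": [0, 0.35, 0], "twist": [0, 0, 0.6], "hand": 3.5},
    {"linear": [0.1, 0, -0.4], "twist": [0, 0, 0], "hand": 3.5},
    {"linear": [0.1, 0, -0.4], "twist": [0, 0, 0], "hand": 3.5},
    {"linear": [0, 0, 0], "twist": [0, 0, 0], "hand": 3.5},
    {"linear": [0, 0, 0], "twist": [0, 0, 0], "hand": 3.5},
  ],
)

```text
clock: 8.3
tool_pos: [0.5202, -0.3571, 0.065]
ee_rot: [180.0, 20.2, -175.7]
wrist_force: [1.2, 1.2, 4.3]
grip_width: 0.471
gripper_force: 64.4
```

Run:
```python
from h import *
s=arm.sense();print({k:s[k].round(4) for k in("tool_pos","ee_rot","wrist_force","moment")})
```

```text
{'tool_pos': array([ 0.5202, -0.3571,  0.065 ]), 'ee_rot': array([ 179.9889,   20.1994, -175.688 ]), 'wrist_force': array([1.2082, 1.1846, 4.3166]), 'moment': array([ 0.2434,  0.062 , -0.0438])}
```

>>> jog_arm(
  plan=[
    {"linear": [-0.1, 0, 0.3], "twist": [0, 0, 0], "hand": 3.5},
    {"linear": [0, 0.2, 0], "twist": [0, 0, 0], "hand": 3.5},
    {"linear": [0.1, 0, -0.4], "twist": [0, 0, 0], "hand": 3.5},
    {"linear": [0, 0, -0.1], "twist": [0, 0, 0], "hand": 3.5},
    {"linear": [0, 0, 0], "twist": [0, 0, 0], "hand": 3.5},
    {"linear": [0, 0, 0], "twist": [0, 0, 0], "hand": 3.5},
  ],
)

```text
clock: 8.9
tool_pos: [0.5199, -0.3548, 0.0627]
ee_rot: [179.9, 20.2, -175.7]
wrist_force: [1.7, 1.5, 5.5]
grip_width: 0.47
gripper_force: 64.7
```

Run:
```python
from h import *
s=arm.sense();print({k:s[k].round(4) for k in("tool_pos","ee_rot","wrist_force","moment")})
```

```text
{'tool_pos': array([ 0.5199, -0.3548,  0.0627]), 'ee_rot': array([ 179.9359,   20.1654, -175.7067]), 'wrist_force': array([1.7322, 1.493 , 5.526 ]), 'moment': array([ 0.2902,  0.1588, -0.0636])}
```

>>> jog_arm(
  plan=[
    {"linear": [-0.1, 0, 0.3], "twist": [0, 0, 0], "hand": 3.5},
    {"linear": [0, 0.3, 0], "twist": [0, 0, 0], "hand": 3.5},
    {"linear": [0.1, 0, -0.3], "twist": [0, 0, 0], "hand": 3.5},
    {"linear": [0, 0, 0], "twist": [0, 0, 0], "hand": 3.5},
    {"linear": [0, 0, 0], "twist": [0, 0, 0], "hand": 3.5},
  ],
)

```text
clock: 9.4
tool_pos: [0.5192, -0.3514, 0.0617]
ee_rot: [179.9, 20.1, -175.7]
wrist_force: [-0.1, 2.5, 4.2]
grip_width: 0.479
gripper_force: 64.5
```

Run:
```python
from h import *
s=arm.sense();print({k:s[k].round(4) for k in("tool_pos","ee_rot","wrist_force","moment")})
for n in("top","side"):
    cv2.imwrite(f"pics/{n}4.png",arm.snapshot(n)[:,:,::-1])
a=cv2.imread("pics/top4.png")[165:235,380:460];b=cv2.imread("pics/side4.png")[110:185,330:410]
f=lambda a:cv2.resize(a,None,fx=4,fy=4,interpolation=cv2.INTER_CUBIC)
cv2.imwrite("pics/c5.png",np.vstack([f(a),f(b)]))
```

```text
{'tool_pos': array([ 0.5192, -0.3514,  0.0617]), 'ee_rot': array([ 179.8575,   20.0554, -175.7288]), 'wrist_force': array([-0.1123,  2.5199,  4.1835]), 'moment': array([ 0.4022,  0.3901, -0.0072])}
```

View pics/c5.png

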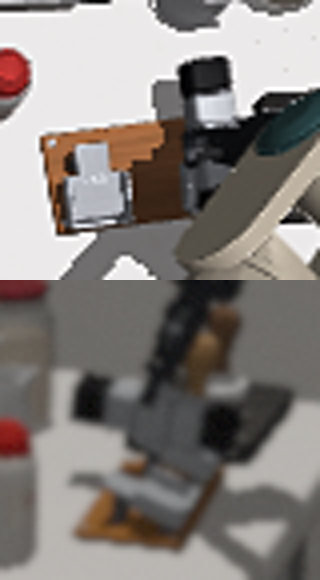

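Run:
```python
from h import *
from scipy.spatial.transform import Rotation as Ro
def corners(tcp,rpy,slip=0.,ax=0.):
    R=Ro.from_euler("xyz",rpy,degrees=True).as_matrix()
    c=np.array(tcp)-.014*R[:,2]
    P=np.array([[x,y,z] for x in(-.082,-.055,.082) for y in(-.021,.021) for z in(-.021,.021)])
    P[:,0]+=ax
    return (P@Ro.from_euler("y",slip,degrees=True).as_matrix().T)@R.T+c
for k,tcp,rpy in((3,[.521,-.361,.0685],[180,20.3,-176.3]),(4,[.5192,-.3514,.0617],[179.9,20.1,-175.7])):
  for n in("top","side"):
    g=cv2.imread(f"pics/{n}{k}.png").max(2)
    w=(420,172,446,190) if n=="top" else (340,122,362,152)
    m=g[w[1]:w[3],w[0]:w[2]]<(70 if n=="top" else 60); r,cc=np.nonzero(m)
    print(k,n,"black u",cc.min()+w[0],cc.max()+w[0]+1,"v",r.min()+w[1],r.max()+w[1]+1, m.sum())
    for sl in(-6,0,6):
        p=proj(n,corners(tcp,rpy,sl))+.5; q=p[:8]   # -x end is up (yaw~180)
        print("  slip",sl,"cap u",q[:,0].min().round(1),q[:,0].max().round(1),"v",q[:,1].min().round(1),q[:,1].max().round(1),"| low end v/u",p[8:].mean(0).round(1))
```

```text
3 top black u 428 446 v 178 190 112
  slip -6 cap u 428.2 443.0 v 175.1 185.1 | low end v/u [436.4 216.7]
  slip 0 cap u 427.5 442.4 v 175.4 184.3 | low end v/u [437.2 217.2]
  slip 6 cap u 426.8 441.8 v 175.5 183.8 | low end v/u [438.  217.5]
3 side black u 349 358 v 130 141 76
  slip -6 cap u 344.3 358.2 v 123.2 139.0 | low end v/u [384.7 151.3]
  slip 0 cap u 344.0 357.1 v 124.8 140.5 | low end v/u [385.7 149.4]
  slip 6 cap u 343.8 356.1 v 126.6 142.1 | low end v/u [386.5 147.5]
4 top black u 425 446 v 179 190 103
  slip -6 cap u 425.1 439.9 v 176.1 186.1 | low end v/u [433.8 217.6]
  slip 0 cap u 424.4 439.3 v 176.4 185.4 | low end v/u [434.6 218.1]
  slip 6 cap u 423.8 438.6 v 176.5 184.9 | low end v/u [435.4 218.3]
4 side black u 349 357 v 134 145 78
  slip -6 cap u 343.9 357.6 v 125.8 141.6 | low end v/u [384.5 153.7]
  slip 0 cap u 343.5 356.5 v 127.4 143.1 | low end v/u [385.4 151.9]
  slip 6 cap u 343.3 355.5 v 129.2 144.7 | low end v/u [386.2 149.9]
```

>>> jog_arm(
  plan=[
    {"linear": [-0.3, 0, 0.7], "twist": [0, 0, 0], "hand": 3.5},
    {"linear": [-0.3, 0, 0.8], "twist": [0, 0, 0], "hand": 3.5},
    {"linear": [0.5, -0.35, 0.2], "twist": [0, 0, 0], "hand": 3.5},
    {"linear": [0.6, -0.35, 0.2], "twist": [0, 0, 0], "hand": 3.5},
    {"linear": [0, 0, 0], "twist": [0, 0, 0], "hand": 3.5},
    {"linear": [0, 0, 0], "twist": [0, 0, 0], "hand": 3.5},
    {"linear": [0, 0, 0], "twist": [0, 0, 0], "hand": 3.5},
  ],
)

```text
clock: 10.2
tool_pos: [0.5238, -0.3585, 0.0799]
ee_rot: [179.8, 20.0, -175.7]
wrist_force: [-0.2, 0.1, -4.6]
grip_width: 0.471
gripper_force: 63.5
```

```bash
cat >> h.py <<'E'
from scipy.spatial.transform import Rotation as Ro
def st(): 
    s=arm.sense();print({k:np.round(s[k],4) for k in("clock","tool_pos","ee_rot","wrist_force","moment")}); return s
E
python3 - <<'E'
from h import *
s=st()
R=Ro.from_euler("xyz",s["ee_rot"],degrees=True).as_matrix()
def corners(slip,ax):
    P=np.array([[x,y,z] for x in(-.082,-.055) for y in(-.021,.021) for z in(-.021,.021)]);P[:,0]+=ax
    return (P@Ro.from_euler("y",slip,degrees=True).as_matrix().T)@R.T+s["tool_pos"]-.014*R[:,2]
# fit slip, axial offset from dark-cap masks (upper cap) in both views
W={"top":(420,168,446,184),"side":(338,112,366,150)};M={}
for n in W:
    im=arm.snapshot(n);cv2.imwrite(f"pics/{n}5.png",im[:,:,::-1]);M[n]=im.max(2)
def cost(p,dbg=0):
    e=0
    for n,w in W.items():
        g=M[n][w[1]:w[3],w[0]:w[2]]<(100 if n=="top" else 75)
        k=np.zeros(M[n].shape,np.uint8);cv2.fillConvexPoly(k,cv2.convexHull(((proj(n,corners(*p)))*16).round().astype(np.int32)),1,cv2.LINE_8,4)
        d=(k[w[1]:w[3],w[0]:w[2]]^g).sum(); e+=d
        if dbg: print(n,d,g.sum())
    return e
T=[(cost((a,b)),a,b) for a in range(-10,11,2) for b in np.arange(-.02,.021,.002)]
T.sort();print(T[:6]);cost(T[0][1:],1)
E
```

```text
{'clock': np.float64(10.2), 'tool_pos': array([ 0.5238, -0.3585,  0.0799]), 'ee_rot': array([ 179.8406,   19.9977, -175.7328]), 'wrist_force': array([-0.2106,  0.134 , -4.6244]), 'moment': array([-0.0179,  0.2506,  0.0152])}
[(np.uint64(159), 10, np.float64(0.013999999999999974)), (np.uint64(164), 6, np.float64(0.01599999999999997)), (np.uint64(165), 10, np.float64(0.01599999999999997)), (np.uint64(166), 8, np.float64(0.013999999999999974)), (np.uint64(167), 6, np.float64(0.013999999999999974)), (np.uint64(167), 8, np.float64(0.01599999999999997))]
top 75 140
side 84 136
```

Run:
```python
from h import *
s=arm.sense();R=Ro.from_euler("xyz",s["ee_rot"],degrees=True).as_matrix()
def cor(slip,ax):
    P=np.array([[x,y,z] for x in(-.082,.082) for y in(-.021,.021) for z in(-.021,.021)]);P[:,0]+=ax
    return (P@Ro.from_euler("y",slip,degrees=True).as_matrix().T)@R.T+s["tool_pos"]-.014*R[:,2]
E=[(0,1),(0,2),(1,3),(2,3),(4,5),(4,6),(5,7),(6,7),(0,4),(1,5),(2,6),(3,7)]
o=[]
# channel floor (right): rest pose
c,q=np.cos(.0655),np.sin(.0655);a=np.radians(20)
for n,w in(("top",(410,165,460,230)),("side",(335,110,410,175))):
    f=9 if n=="top" else 9
    row=[]
    for p,col in(((0,0),(0,0,255)),((8,.014),(0,200,0))):
        im=cv2.resize(cv2.imread(f"pics/{n}5.png")[w[1]:w[3],w[0]:w[2]],None,fx=6,fy=6,interpolation=cv2.INTER_CUBIC)
        z=((proj(n,cor(*p))+.5-[w[0],w[1]])*6).astype(int)
        for i,j in E: cv2.line(im,tuple(map(int,z[i])),tuple(map(int,z[j])),col,1)
        L=[(x,y) for x,y in((0,-.027),(0,.027),(.045,.027),(.045,-.027))]
        for h in(0,.014):
            B=np.array([[-.05+x*np.cos(a)-h*np.sin(a),-.06+y,.026+x*np.sin(a)+h*np.cos(a)] for x,y in L])
            Wd=np.c_[.4864+c*B[:,0]-q*B[:,1],-.3013+q*B[:,0]+c*B[:,1],B[:,2]]
            cv2.polylines(im,[((proj(n,Wd)+.5-[w[0],w[1]])*6).astype(np.int32)],True,(255,0,255),1)
        row.append(im[:,:])
    o.append(row)
A=np.hstack(o[0][:2]); B=o[1][1]
cv2.imwrite("pics/c6.png",cv2.hconcat([A[:390,:300],B[:390]]))
```

```text
(no output)
```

View pics/c6.png

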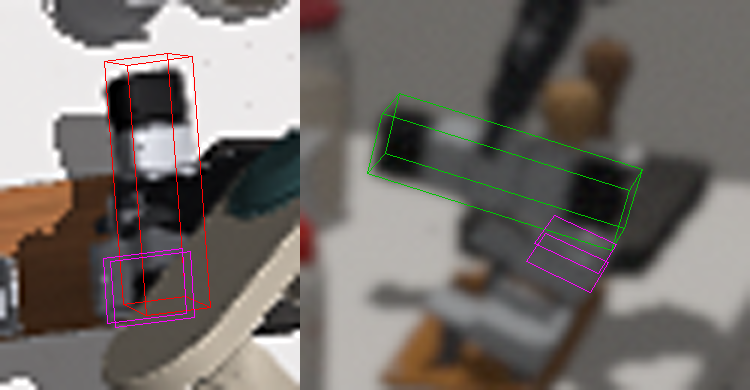

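>>> jog_arm(
  plan=[
    {"linear": [0, 0, 2], "twist": [0, 0, 0], "hand": 3.5},
    {"linear": [0.4, 0.08, 0], "twist": [0.3, -5, 0], "hand": 3.5},
    {"linear": [0.4, 0.08, 0], "twist": [0.3, -5, 0], "hand": 3.5},
    {"linear": [0, 0, 0], "twist": [0, 0, 0], "hand": 3.5},
    {"linear": [0, 0, 0], "twist": [0, 0, 0], "hand": 3.5},
    {"linear": [0, 0, 0], "twist": [0, 0, 0], "hand": 3.5},
  ],
)

```text
clock: 10.9
tool_pos: [0.5324, -0.3573, 0.101]
ee_rot: [-179.9, 30.0, -175.6]
wrist_force: [-0.4, -0.3, -5.2]
grip_width: 0.471
gripper_force: 63.5
```

Run:
```python
from h import *
s=st()
R=Ro.from_euler("xyz",s["ee_rot"],degrees=True).as_matrix()
im=arm.snapshot("side");cv2.imwrite("pics/side6.png",im[:,:,::-1]);cv2.imwrite("pics/top6.png",arm.snapshot("top")[:,:,::-1])
E=[(0,1),(0,2),(1,3),(2,3),(4,5),(4,6),(5,7),(6,7),(0,4),(1,5),(2,6),(3,7)]
def cor(slip,ax):
    P=np.array([[x,y,z] for x in(-.082,.082) for y in(-.021,.021) for z in(-.021,.021)]);P[:,0]+=ax
    return (P@Ro.from_euler("y",slip,degrees=True).as_matrix().T)@R.T+s["tool_pos"]-.014*R[:,2]
def draw(n,w,f,p):
    a=cv2.resize(cv2.imread(f"pics/{n}6.png")[w[1]:w[3],w[0]:w[2]],None,fx=f,fy=f,interpolation=cv2.INTER_CUBIC)
    z=((proj(n,cor(*p))+.5-[w[0],w[1]])*f).astype(int)
    for i,j in E: cv2.line(a,tuple(map(int,z[i])),tuple(map(int,z[j])),(0,0,255) if p[0]<9 else (0,255,0),1)
    return a
A=draw("side",(330,100,405,170),5,(4,.012));B=draw("side",(330,100,405,170),5,(11,.012));C=draw("top",(405,160,465,220),4,(11,.012))
C=cv2.copyMakeBorder(C,0,350-240,0,0,cv2.BORDER_CONSTANT)
cv2.imwrite("pics/c7.png",np.vstack([np.hstack([A,B]),cv2.copyMakeBorder(C[:240],0,0,0,750-240,cv2.BORDER_CONSTANT)]))
```

```text
{'clock': np.float64(10.9), 'tool_pos': array([ 0.5324, -0.3573,  0.101 ]), 'ee_rot': array([-179.8953,   30.0037, -175.6081]), 'wrist_force': array([-0.4272, -0.3318, -5.2356]), 'moment': array([-0.0653,  0.5254,  0.0521])}
```

View pics/c7.png

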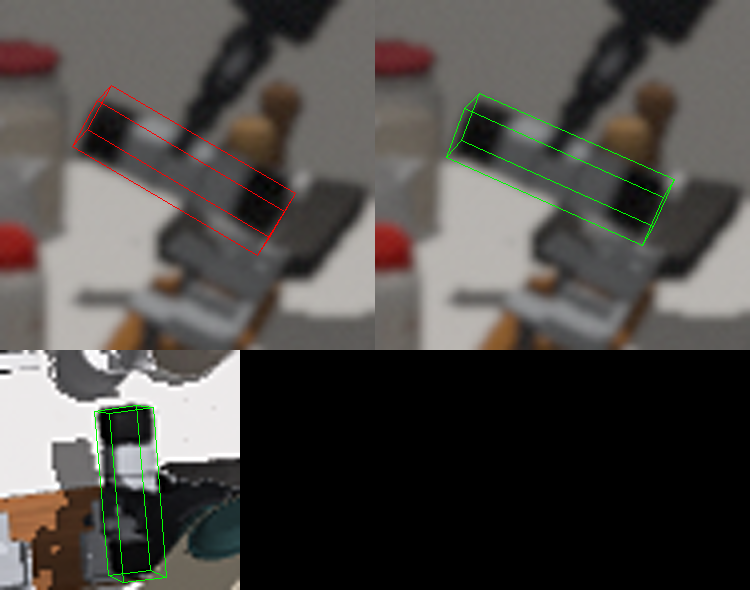

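>>> jog_arm(
  plan=[
    {"linear": [0.2, 0, -1], "twist": [0, 0, 0], "hand": 3.5},
    {"linear": [0.1, 0, -1], "twist": [0, 0, 0], "hand": 3.5},
    {"linear": [0.1, 0, -0.5], "twist": [0, 0, 0], "hand": 3.5},
    {"linear": [0, 0, 0], "twist": [0, 0, 0], "hand": 3.5},
    {"linear": [0, 0, 0], "twist": [0, 0, 0], "hand": 3.5},
  ],
)

```text
clock: 11.5
tool_pos: [0.5361, -0.3571, 0.0753]
ee_rot: [-180.0, 30.0, -175.7]
wrist_force: [-0.2, 0.1, -4.7]
grip_width: 0.47
gripper_force: 63.5
```

>>> jog_arm(
  plan=[
    {"linear": [0, 0, -0.3], "twist": [0, 0, 0], "hand": 3.5},
    {"linear": [0, 0, 0], "twist": [0, 0, 0], "hand": 3.5},
    {"linear": [0, 0, 0], "twist": [0, 0, 0], "hand": 3.5},
  ],
)

```text
clock: 11.8
tool_pos: [0.536, -0.3572, 0.0727]
ee_rot: [-179.9, 30.1, -175.6]
wrist_force: [0.5, 1.1, -5.0]
grip_width: 0.47
gripper_force: 63.5
```

>>> jog_arm(
  plan=[
    {"linear": [0, 0, -0.25], "twist": [0, 0, 0], "hand": 3.5},
    {"linear": [0, 0, 0], "twist": [0, 0, 0], "hand": 3.5},
    {"linear": [0, 0, 0], "twist": [0, 0, 0], "hand": 3.5},
  ],
)

```text
clock: 12.1
tool_pos: [0.536, -0.3571, 0.0699]
ee_rot: [-179.9, 30.1, -175.7]
wrist_force: [0.6, -0.2, -4.2]
grip_width: 0.472
gripper_force: 63.5
```

>>> jog_arm(
  plan=[
    {"linear": [0.1, 0, -0.25], "twist": [0, 0, 0], "hand": 3.5},
    {"linear": [0, 0, 0], "twist": [0, 0, 0], "hand": 3.5},
    {"linear": [0, 0, 0], "twist": [0, 0, 0], "hand": 3.5},
  ],
)

```text
clock: 12.4
tool_pos: [0.537, -0.357, 0.0674]
ee_rot: [-180.0, 30.1, -175.7]
wrist_force: [0.1, 0.2, -5.3]
grip_width: 0.472
gripper_force: 63.5
```

>>> jog_arm(
  plan=[
    {"linear": [0.1, 0, -0.2], "twist": [0, 0, 0], "hand": 3.5},
    {"linear": [0, 0, 0], "twist": [0, 0, 0], "hand": 3.5},
    {"linear": [0, 0, 0], "twist": [0, 0, 0], "hand": 3.5},
  ],
)

```text
clock: 12.7
tool_pos: [0.5382, -0.3573, 0.0658]
ee_rot: [-179.9, 30.1, -175.6]
wrist_force: [-0.3, -1.3, -3.3]
grip_width: 0.472
gripper_force: 63.6
```

>>> jog_arm(
  plan=[
    {"linear": [0.1, 0, -0.2], "twist": [0, 0, 0], "hand": 3.5},
    {"linear": [0, 0, 0], "twist": [0, 0, 0], "hand": 3.5},
    {"linear": [0, 0, 0], "twist": [0, 0, 0], "hand": 3.5},
  ],
)

```text
clock: 13.0
tool_pos: [0.5392, -0.3573, 0.0656]
ee_rot: [-179.9, 30.1, -175.6]
wrist_force: [-10.5, 3.9, 8.7]
grip_width: 0.468
gripper_force: 65.5
```

```bash
python3 -c "
from h import *
st()"
```

```text
{'clock': np.float64(13.0), 'tool_pos': array([ 0.5392, -0.3573,  0.0656]), 'ee_rot': array([-179.8993,   30.1235, -175.5907]), 'wrist_force': array([-10.5118,   3.9282,   8.6515]), 'moment': array([0.8389, 1.2268, 0.3833])}
```

>>> jog_arm(
  plan=[
    {"linear": [-0.1, 0.05, 0.1], "twist": [0, 0, 0], "hand": 3.5},
    {"linear": [0, 0, 0], "twist": [0, 0, 0], "hand": 4.4},
    {"linear": [0, 0, 0], "twist": [0, 0, 0], "hand": 5},
    {"linear": [0, 0, 0], "twist": [0, 0, 0], "hand": 6},
    {"linear": [0, 0, 0], "twist": [0, 0, 0], "hand": 6},
    {"linear": [0, 0, 0], "twist": [0, 0, 0], "hand": 6},
    {"linear": [0, 0, 0], "twist": [0, 0, 0], "hand": 6},
    {"linear": [-0.5, 0, 0.87], "twist": [0, 0, 0], "hand": 6},
    {"linear": [-1, 0, 1.73], "twist": [0, 0, 0], "hand": 6},
    {"linear": [-1.5, 0, 2.6], "twist": [0, 0, 0], "hand": 6},
    {"linear": [-2, 0, 3.5], "twist": [0, 0, 0], "hand": 6},
    {"linear": [-2, 0, 3.5], "twist": [0, 0, 0], "hand": 6},
  ],
)

```text
clock: 14.2
tool_pos: [0.467, -0.3563, 0.1881]
ee_rot: [-179.9, 30.0, -175.6]
wrist_force: [0.4, -0.6, 0.3]
grip_width: 0.701
gripper_force: 0.0
```

>>> jog_arm(
  plan=[
    {"linear": [0, 3.5, 2], "twist": [-0.4, 6, -6], "hand": 8.5},
    {"linear": [0, 3.5, 2], "twist": [-0.4, 6, -6], "hand": 8.5},
    {"linear": [0, 3.5, 0], "twist": [-0.4, 6, -6], "hand": 8.5},
    {"linear": [0, 3.5, 0], "twist": [-0.4, 6, -6], "hand": 8.5},
    {"linear": [0, 3.5, 0], "twist": [-0.4, 6, -6], "hand": 8.5},
    {"linear": [0, 4.5, 0], "twist": [0, 0, -8], "hand": 8.5},
    {"linear": [0, 4.5, 0], "twist": [0, 0, -8], "hand": 8.5},
    {"linear": [0, 4.5, 0], "twist": [0, 0, -8], "hand": 8.5},
    {"linear": [0, 4.5, 0], "twist": [0, 0, -8], "hand": 8.5},
    {"linear": [0, 4.5, 0], "twist": [0, 0, -8], "hand": 8.5},
    {"linear": [0, 4.5, 0], "twist": [0, 0, -8], "hand": 8.5},
    {"linear": [0, 4.5, 0], "twist": [0, 0, -8], "hand": 8.5},
  ],
)

```text
clock: 15.4
tool_pos: [0.4686, 0.1157, 0.2213]
ee_rot: [-173.9, 2.6, 102.9]
wrist_force: [1.1, -0.2, 0.3]
grip_width: 0.999
gripper_force: 0.0
```

Run:
```python
from h import *
s=st()
d=Ro.from_euler("xyz",[180,0,74],degrees=True)*Ro.from_euler("xyz",s["ee_rot"],degrees=True).inv()
print("rotvec",d.as_rotvec(degrees=True))
for n in("top","side"): cv2.imwrite(f"pics/{n}7.png",arm.snapshot(n)[:,:,::-1])
for nm,p in(("R0",(.5216,.0338,1.6358)),("L0",(.5187,.3515,1.2921))):
    for n in("top","side"):
        q=proj(n,box(*p,.164,.042,.042))+.5;print(nm,n,"model u",q[:,0].min().round(1),q[:,0].max().round(1),"v",q[:,1].min().round(1),q[:,1].max().round(1))
for n,w in(("top",((308,190,364,215),(232,195,284,222))),("side",((310,175,345,214),(252,220,312,268)))):
    g=cv2.imread(f"pics/{n}0.png").max(2).astype(int)
    for x in w:
        m=g[x[1]:x[3],x[0]:x[2]]; k=m<(130 if n=="top" else 70); r,c=np.nonzero(k)
        print(n,"dark u",c.min()+x[0],c.max()+1+x[0],"v",r.min()+x[1],r.max()+1+x[1])
a=cv2.imread("pics/top7.png")[175:235,380:460];b=cv2.imread("pics/side7.png")[115:190,330:420]
f=lambda a,k:cv2.resize(a,None,fx=k,fy=k,interpolation=cv2.INTER_CUBIC)
A=f(a,5)[:300];B=f(b,4)[:300]
e=cv2.imread("pics/top7.png")[185:230,225:290];E2=f(e,5)
h=E2.shape[0];out=np.zeros((300+h,760,3),np.uint8);out[:300,:400]=A;out[:300,400:760]=B[:, :360];out[300:,:325]=E2
cv2.imwrite("pics/c8.png",out)
```

```text
{'clock': np.float64(15.4), 'tool_pos': array([0.4686, 0.1157, 0.2213]), 'ee_rot': array([-173.8866,    2.5683,  102.8907]), 'wrist_force': array([ 1.0645, -0.2067,  0.3011]), 'moment': array([-0.006 , -0.0554,  0.0092])}
rotvec [  2.42446697  -6.24501244 -28.72117092]
R0 top model u 314.9 356.3 v 195.7 212.4
R0 side model u 311.8 340.1 v 179.2 213.4
L0 top model u 236.5 279.3 v 198.7 219.1
L0 side model u 256.4 309.0 v 222.2 264.9
top dark u 308 356 v 196 212
top dark u 237 278 v 199 219
side dark u 314 339 v 180 212
side dark u 259 307 v 225 261
```

View pics/c8.png

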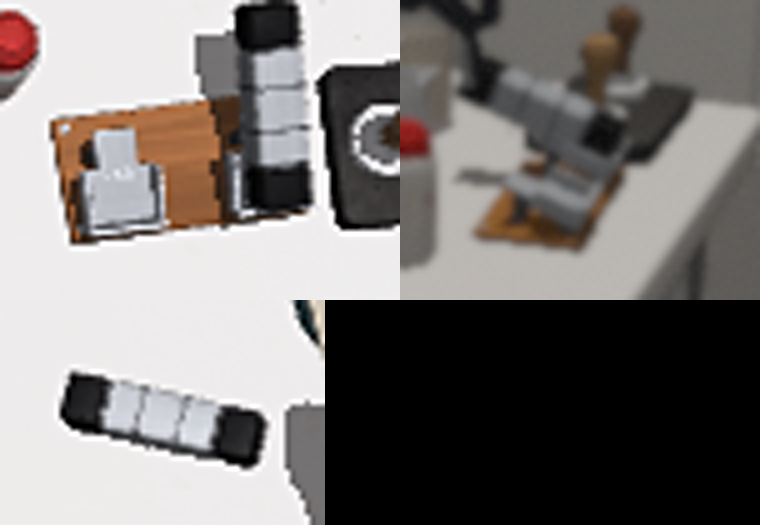

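Run:
```python
from h import *
c,q=np.cos(.0655),np.sin(.0655);a=np.radians(20)
def W(s,y,n,py=-.06):  # bay right coords -> world
    s,y,n=np.broadcast_arrays(s,y,n)
    X=-.05+s*np.cos(a)-n*np.sin(a);Z=.026+s*np.sin(a)+n*np.cos(a);Y=py+y
    return np.c_[np.ravel(.4864+c*X-q*Y),np.ravel(-.3013+q*X+c*Y),np.ravel(Z)]
im=arm.snapshot("top") if 0 else cv2.imread("pics/top7.png"); g=im.max(2).astype(float)
G=cv2.GaussianBlur(g,(0,0),.5)
def cost(p,dbg=0):
    s0,y0,ps,n0=p
    l=np.linspace(-.08,.08,41);w=np.linspace(-.018,.018,9);L,Wd=np.meshgrid(l,w)
    def samp(L,Wd):
        P=W(s0+L-Wd*np.sin(ps),y0+Wd+L*np.sin(ps),n0+.021); uv=proj("top",P)
        return cv2.remap(G.astype(np.float32),uv[:,0].astype(np.float32),uv[:,1].astype(np.float32),cv2.INTER_LINEAR).ravel()
    v=samp(L.ravel(),Wd.ravel());t=np.where(np.abs(L.ravel())>.046,25,200)
    return np.abs(v-t).mean()
from scipy.optimize import differential_evolution as DE
for n0 in(.021,.027,.035):
    r=DE(lambda p:cost([p[0],p[1],p[2],n0]),[(.06,.12),(-.02,.02),(-.15,.15)],seed=1,tol=1e-4);print(n0,r.x.round(4),r.fun)
# left channel tongue edge check + right edge
for u,v,z in((299,8,.1216),(310,200,.0655)): print(ray("top",380+u/5,175+v/5,z).round(4),W(.082+(.082 if v<50 else -.082),-.021,.042).round(4))
```

```text
Traceback (most recent call last):
  File "h.py", line 11, in proj
    c=arm.get_calibration(n);p=(P@c["R"].T+c["t"])@c["camera_matrix"].T
ValueError: time passes only in moves, steps and waits
```

Calibration calls are limited within one script, so I'll cache the calibration.

```bash
sed -i 's/arm.get_calibration(n)/cal(n)/; s/^import cv2, numpy as np/import cv2, numpy as np, functools\ncal=functools.cache(lambda n:arm.get_calibration(n))/' h.py
cat > seat.py <<'E'
from h import *
from scipy.optimize import differential_evolution as DE
c,q=np.cos(.0655),np.sin(.0655);a=np.radians(20)
def W(s,y,n,py):
    X=-.05+s*np.cos(a)-n*np.sin(a);Z=.026+s*np.sin(a)+n*np.cos(a);Y=py+y
    return np.c_[.4864+c*X-q*Y,-.3013+q*X+c*Y,Z]
def seat(f,py,ns=(.021,.027,.035)):
    G=cv2.GaussianBlur(cv2.imread(f).max(2),(0,0),.5).astype(np.float32)
    L,D=[x.ravel() for x in np.meshgrid(np.linspace(-.08,.08,41),np.linspace(-.018,.018,9))]
    t=np.where(abs(L)>.046,25,200)
    def cost(p,n0):
        uv=proj("top",W(p[0]+L-D*p[2],p[1]+D+L*p[2],n0+.021+0*L,py)).astype(np.float32)
        return np.abs(cv2.remap(G,uv[:,0],uv[:,1],cv2.INTER_LINEAR).ravel()-t).mean()
    for n0 in ns:
        r=DE(cost,[(.06,.12),(-.02,.02),(-.15,.15)],args=(n0,),seed=1,tol=1e-4);print(n0,r.x.round(4),round(r.fun,1))
E
python3 - <<'E'
from seat import *
seat("pics/top7.png",-.06)
for u,v,z in((299,8,.1216),(310,200,.0655)): print(ray("top",380+u/5,175+v/5,z).round(4),W(np.array([.082+(.082 if v<50 else -.082)]),-.021,.042,-.06).round(4))
E
```

```text
0.021 [0.0944 0.0026 0.0047] 18.7
0.027 [0.0952 0.0048 0.0097] 19.1
0.035 [0.0966 0.0075 0.017 ] 19.7
[ 0.5856 -0.3739  0.1216] [[ 0.5813 -0.3763  0.1216]]
[ 0.4432 -0.3838  0.0655] [[ 0.4275 -0.3863  0.0655]]
```

>>> jog_arm(
  plan=[
    {"linear": [0.8, 3.9, 0], "twist": [0.6, -1.56, -7.18], "hand": 8.5},
    {"linear": [0.8, 3.9, 0], "twist": [0.6, -1.56, -7.18], "hand": 8.5},
    {"linear": [0.8, 3.9, 0], "twist": [0.6, -1.56, -7.18], "hand": 8.5},
    {"linear": [0.8, 3.9, 0], "twist": [0.6, -1.56, -7.18], "hand": 8.5},
    {"linear": [0.8, 3.9, 0], "twist": [0, 0, 0], "hand": 8.5},
    {"linear": [0.8, 3.9, 0], "twist": [0, 0, 0], "hand": 8.5},
    {"linear": [0, 0, 0], "twist": [0, 0, 0], "hand": 8.5},
    {"linear": [0, 0, 0], "twist": [0, 0, 0], "hand": 8.5},
  ],
)

```text
clock: 16.3
tool_pos: [0.5171, 0.3478, 0.2203]
ee_rot: [-180.0, 0.1, 74.4]
wrist_force: [0.3, -0.9, 0.4]
grip_width: 0.995
gripper_force: 0.0
```

>>> jog_arm(
  plan=[
    {"linear": [0.2, 0.35, -3], "twist": [0, 0, -0.4], "hand": 8.5},
    {"linear": [0, 0, -4.5], "twist": [0, 0, 0], "hand": 8.5},
    {"linear": [0, 0, -4.5], "twist": [0, 0, 0], "hand": 8.5},
    {"linear": [0, 0, -4.5], "twist": [0, 0, 0], "hand": 8.5},
    {"linear": [0, 0, -3], "twist": [0, 0, 0], "hand": 8.5},
    {"linear": [0, 0, -1.3], "twist": [0, 0, 0], "hand": 8.5},
    {"linear": [0, 0, -0.5], "twist": [0, 0, 0], "hand": 8.5},
    {"linear": [0, 0, 0], "twist": [0, 0, 0], "hand": 3.5},
    {"linear": [0, 0, 0], "twist": [0, 0, 0], "hand": 3.5},
    {"linear": [0, 0, 0], "twist": [0, 0, 0], "hand": 3.5},
    {"linear": [0, 0, 0], "twist": [0, 0, 0], "hand": 3.5},
    {"linear": [0, 0, 0], "twist": [0, 0, 0], "hand": 3.5},
  ],
)

```text
clock: 17.5
tool_pos: [0.5201, 0.3523, 0.0099]
ee_rot: [179.9, -0.1, 74.0]
wrist_force: [-1.7, 0.0, 6.2]
grip_width: 0.47
gripper_force: 61.6
```

>>> jog_arm(
  plan=[
    {"linear": [0, 0, 0], "twist": [0, 0, 0], "hand": 3.5},
    {"linear": [0, 0, 0], "twist": [0, 0, 0], "hand": 3.5},
    {"linear": [0, 0, 0], "twist": [0, 0, 0], "hand": 3.5},
    {"linear": [0, 0, 2], "twist": [0, 0, 0], "hand": 3.5},
    {"linear": [0, 0, 4], "twist": [0, 0, 0], "hand": 3.5},
    {"linear": [0, 0, 4], "twist": [0, 0, 0], "hand": 3.5},
    {"linear": [0, 0, 4], "twist": [0, 0, 0], "hand": 3.5},
    {"linear": [0, 0, 4], "twist": [0, 0, 0], "hand": 3.5},
    {"linear": [0, 0, 3], "twist": [0, 0, 0], "hand": 3.5},
    {"linear": [0, 0, 0], "twist": [0, 0, 0], "hand": 3.5},
    {"linear": [0, 0, 0], "twist": [0, 0, 0], "hand": 3.5},
    {"linear": [0, 0, 0], "twist": [0, 0, 0], "hand": 3.5},
  ],
)

```text
clock: 18.7
tool_pos: [0.5182, 0.3511, 0.2138]
ee_rot: [-179.7, 0.3, 74.0]
wrist_force: [0.5, -0.5, -5.4]
grip_width: 0.47
gripper_force: 61.9
```

Run:
```python
from h import *
s=st();print(s["joint_pos"].round(1))
cv2.imwrite("pics/top8.png",arm.snapshot("top")[:,:,::-1])
from seat import seat
seat("pics/top8.png",-.06,(.021,))
```

```text
{'clock': np.float64(18.7), 'tool_pos': array([0.5182, 0.3511, 0.2138]), 'ee_rot': array([-179.7457,    0.2784,   73.9527]), 'wrist_force': array([ 0.5267, -0.5048, -5.4056]), 'moment': array([0.1226, 0.0112, 0.0158])}
[ 30.7  19.8  60.5  -0.  100.   46.8]
0.021 [0.0944 0.0026 0.0089] 19.1
```

The second grinder's heavy end is at -y (Mx is about +0.12). It goes in the left channel with a -70° turn.

>>> jog_arm(
  plan=[
    {"linear": [-0.1, -4.5, 0.2], "twist": [0, 0, -5.8], "hand": 3.5},
    {"linear": [-0.1, -4.5, 0.2], "twist": [0, 0, -5.8], "hand": 3.5},
    {"linear": [-0.1, -4.5, 0.2], "twist": [0, 0, -5.8], "hand": 3.5},
    {"linear": [-0.1, -4.5, 0], "twist": [0, 0, -5.8], "hand": 3.5},
    {"linear": [-0.1, -4.5, 0], "twist": [0, 0, -5.8], "hand": 3.5},
    {"linear": [-0.1, -4.5, 0], "twist": [0, 0, -5.8], "hand": 3.5},
    {"linear": [-0.1, -4.5, 0], "twist": [0, 0, -5.8], "hand": 3.5},
    {"linear": [-0.1, -4.5, 0], "twist": [0, 0, -5.8], "hand": 3.5},
    {"linear": [-0.1, -4.5, 0], "twist": [0, 0, -5.8], "hand": 3.5},
    {"linear": [-0.1, -4.5, 0], "twist": [0, 0, -5.8], "hand": 3.5},
    {"linear": [-0.1, -4.5, 0], "twist": [0, 0, -5.8], "hand": 3.5},
    {"linear": [-0.1, -4.5, 0], "twist": [0, 0, -5.8], "hand": 3.5},
  ],
)

```text
clock: 19.95
tool_pos: [0.5061, -0.19, 0.2215]
ee_rot: [-179.9, 0.2, 4.1]
wrist_force: [1.1, -0.0, -4.8]
grip_width: 0.466
gripper_force: 62.3
```

>>> jog_arm(
  plan=[
    {"linear": [-0.4, -2.4, 0], "twist": [0, 0, 0], "hand": 3.5},
    {"linear": [-0.4, -2.4, 0], "twist": [0, 0, 0], "hand": 3.5},
    {"linear": [-0.2, 0, -1.5], "twist": [0.38, -5, 0], "hand": 3.5},
    {"linear": [-0.2, 0, -1.5], "twist": [0.38, -5, 0], "hand": 3.5},
    {"linear": [0, 0, -1.5], "twist": [0.38, -5, 0], "hand": 3.5},
    {"linear": [0, 0, -1.5], "twist": [0.38, -5, 0], "hand": 3.5},
    {"linear": [0, 0, 0], "twist": [0, 0, 0], "hand": 3.5},
    {"linear": [0, 0, 0], "twist": [0, 0, 0], "hand": 3.5},
    {"linear": [0, 0, 0], "twist": [0, 0, 0], "hand": 3.5},
  ],
)

```text
clock: 20.85
tool_pos: [0.496, -0.2367, 0.1648]
ee_rot: [180.0, -20.0, 4.4]
wrist_force: [-0.2, 0.1, -4.6]
grip_width: 0.472
gripper_force: 62.4
```

Run:
```python
from h import *
s=st()
d=Ro.from_euler("xyz",[0,-20,4.3],degrees=True)*Ro.from_euler("x",180,degrees=True)*Ro.from_euler("xyz",s["ee_rot"],degrees=True).inv()
print("rotvec to target",d.as_rotvec(degrees=True).round(2))
```

```text
{'clock': np.float64(20.85), 'tool_pos': array([ 0.496 , -0.2367,  0.1648]), 'ee_rot': array([179.9582, -20.0105,   4.4061]), 'wrist_force': array([-0.1688,  0.059 , -4.6148]), 'moment': array([ 0.0264,  0.3   , -0.0105])}
rotvec to target [ 0.04  0.01 -0.09]
```

>>> jog_arm(
  plan=[
    {"linear": [0.6, 0, -2.5], "twist": [0, 0, 0], "hand": 3.5},
    {"linear": [0.6, 0, -2.5], "twist": [0, 0, 0], "hand": 3.5},
    {"linear": [0.5, 0, -2], "twist": [0, 0, 0], "hand": 3.5},
    {"linear": [0.3, 0, -1.2], "twist": [0, 0, 0], "hand": 3.5},
    {"linear": [0.2, 0, -0.7], "twist": [0, 0, 0], "hand": 3.5},
    {"linear": [0, 0, 0], "twist": [0, 0, 0], "hand": 3.5},
    {"linear": [0, 0, 0], "twist": [0, 0, 0], "hand": 3.5},
  ],
)

```text
clock: 21.55
tool_pos: [0.5177, -0.2368, 0.0757]
ee_rot: [180.0, -20.1, 4.4]
wrist_force: [-0.0, 0.8, -4.6]
grip_width: 0.47
gripper_force: 62.5
```

>>> jog_arm(
  plan=[
    {"linear": [0.1, 0, -0.3], "twist": [0, 0, 0], "hand": 3.5},
    {"linear": [0, 0, 0], "twist": [0, 0, 0], "hand": 3.5},
    {"linear": [0, 0, 0], "twist": [0, 0, 0], "hand": 3.5},
  ],
)

```text
clock: 21.85
tool_pos: [0.5181, -0.2366, 0.0718]
ee_rot: [-180.0, -20.0, 4.4]
wrist_force: [0.6, -0.1, -5.4]
grip_width: 0.469
gripper_force: 62.5
```

>>> jog_arm(
  plan=[
    {"linear": [0.1, 0, -0.3], "twist": [0, 0, 0], "hand": 3.5},
    {"linear": [0, 0, 0], "twist": [0, 0, 0], "hand": 3.5},
    {"linear": [0, 0, 0], "twist": [0, 0, 0], "hand": 3.5},
  ],
)

```text
clock: 22.15
tool_pos: [0.519, -0.2364, 0.0682]
ee_rot: [-179.9, -20.0, 4.3]
wrist_force: [0.1, 0.2, -4.4]
grip_width: 0.47
gripper_force: 62.5
```

>>> jog_arm(
  plan=[
    {"linear": [0.1, 0, -0.25], "twist": [0, 0, 0], "hand": 3.5},
    {"linear": [0, 0, 0], "twist": [0, 0, 0], "hand": 3.5},
    {"linear": [0, 0, 0], "twist": [0, 0, 0], "hand": 3.5},
  ],
)

```text
clock: 22.45
tool_pos: [0.52, -0.2364, 0.0658]
ee_rot: [-180.0, -20.0, 4.3]
wrist_force: [0.3, 0.3, -5.1]
grip_width: 0.469
gripper_force: 62.5
```

>>> jog_arm(
  plan=[
    {"linear": [0.1, 0, -0.2], "twist": [0, 0, 0], "hand": 3.5},
    {"linear": [0, 0, 0], "twist": [0, 0, 0], "hand": 3.5},
    {"linear": [0, 0, 0], "twist": [0, 0, 0], "hand": 3.5},
  ],
)

```text
clock: 22.75
tool_pos: [0.5213, -0.2365, 0.0654]
ee_rot: [-180.0, -20.0, 4.4]
wrist_force: [-6.6, 2.9, 5.7]
grip_width: 0.466
gripper_force: 63.8
```

>>> jog_arm(
  plan=[
    {"linear": [0.1, 0, -0.2], "twist": [0, 0, 0], "hand": 3.5},
    {"linear": [0, 0, 0], "twist": [0, 0, 0], "hand": 3.5},
    {"linear": [0, 0, 0], "twist": [0, 0, 0], "hand": 3.5},
  ],
)

```text
clock: 23.05
tool_pos: [0.5231, -0.2366, 0.0652]
ee_rot: [180.0, -20.2, 4.4]
wrist_force: [-9.9, 5.7, 15.9]
grip_width: 0.469
gripper_force: 65.3
```

>>> jog_arm(
  plan=[
    {"linear": [-0.15, 0, 0.2], "twist": [0, 0, 0], "hand": 3.5},
    {"linear": [0, 0, 0], "twist": [0, 0, 0], "hand": 4.4},
    {"linear": [0, 0, 0], "twist": [0, 0, 0], "hand": 5},
    {"linear": [0, 0, 0], "twist": [0, 0, 0], "hand": 6},
    {"linear": [0, 0, 0], "twist": [0, 0, 0], "hand": 6},
    {"linear": [0, 0, 0], "twist": [0, 0, 0], "hand": 6},
    {"linear": [0, 0, 0], "twist": [0, 0, 0], "hand": 6},
    {"linear": [-0.35, 0, 0.95], "twist": [0, 0, 0], "hand": 6},
    {"linear": [-0.7, 0, 1.9], "twist": [0, 0, 0], "hand": 6},
    {"linear": [-1, 0, 2.8], "twist": [0, 0, 0], "hand": 6},
    {"linear": [-1.4, 0, 3.8], "twist": [0, 0, 0], "hand": 6},
    {"linear": [-1.4, 0, 3.8], "twist": [0, 0, 0], "hand": 6},
  ],
)

```text
clock: 24.25
tool_pos: [0.4712, -0.2362, 0.1982]
ee_rot: [-180.0, -20.0, 4.4]
wrist_force: [0.2, -0.3, 0.0]
grip_width: 0.703
gripper_force: 0.0
```

>>> jog_arm(
  plan=[
    {"linear": [0, 4, 1], "twist": [0, 0, 0], "hand": 6},
    {"linear": [0, 4.5, 0], "twist": [0, 0, 0], "hand": 6},
    {"linear": [0, 4.5, 0], "twist": [0, 0, 0], "hand": 6},
    {"linear": [0, 4.5, 0], "twist": [0, 0, 0], "hand": 6},
    {"linear": [0, 4.5, 0], "twist": [0, 0, 0], "hand": 6},
    {"linear": [0, 4.5, 0], "twist": [0, 0, 0], "hand": 6},
    {"linear": [0, 4.5, 0], "twist": [0, 0, 0], "hand": 6},
    {"linear": [0, 0, 0], "twist": [0, 0, 0], "hand": 6},
    {"linear": [0, 0, 0], "twist": [0, 0, 0], "hand": 6},
  ],
)

```text
clock: 25.15
tool_pos: [0.4718, 0.0745, 0.2071]
ee_rot: [-180.0, -20.0, 4.5]
wrist_force: [0.1, 0.0, -0.4]
grip_width: 0.703
gripper_force: 0.0
```

Run:
```python
from seat import *
st()
a=arm.snapshot("top");cv2.imwrite("pics/top9.png",a[:,:,::-1])
for py in(.06,-.06): seat("pics/top9.png",py,(.021,))
b=cv2.imread("pics/top0.png");d=cv2.absdiff(b,a[:,:,::-1].copy()).max(2)
for n,u,v in(("cup",301,193),("shaker",380,187),("pitcher",193,225)): print(n,d[v-8:v+9,u-8:u+9].mean())
```

```text
{'clock': np.float64(25.15), 'tool_pos': array([0.4718, 0.0745, 0.2071]), 'ee_rot': array([-179.9816,  -20.0499,    4.5171]), 'wrist_force': array([ 0.1161,  0.0005, -0.4303]), 'moment': array([-0.0434,  0.1579,  0.0589])}
0.021 [0.0984 0.003  0.0177] 18.9
0.021 [0.0944 0.0026 0.0048] 19.1
cup 2.3910034602076125
shaker 2.038062283737024
pitcher 1.9480968858131489
```

>>> jog_arm(
  plan=[
    {"linear": [0, 0, 0], "twist": [0, 0, 0], "hand": 6},
    {"linear": [0, 0, 0], "twist": [0, 0, 0], "hand": 6},
    {"linear": [0, 0, 0], "twist": [0, 0, 0], "hand": 6},
    {"linear": [0, 0, 0], "twist": [0, 0, 0], "hand": 6},
    {"linear": [0, 0, 0], "twist": [0, 0, 0], "hand": 6},
    {"linear": [0, 0, 0], "twist": [0, 0, 0], "hand": 6},
  ],
)

```text
clock: 25.8
tool_pos: [0.4721, 0.0734, 0.2064]
ee_rot: [-180.0, -20.0, 4.3]
wrist_force: [0.9, -0.1, 0.6]
grip_width: 0.7
gripper_force: 0.0
```

Run:
```python
from seat import *
a=arm.snapshot("top")[:,:,::-1].copy();b=cv2.imread("pics/top9.png")
d=cv2.absdiff(a,b).max(2)[170:235,385:450];print("motion",d.max(),d.mean())
# side-view check: predicted corners of both grinders (rest shift 0), and dark caps seen
g=arm.snapshot("side").max(2)
k,l,s_,ce=cv2.connectedComponentsWithStats((g[105:180,335:410]<60).astype(np.uint8))
print([(s_[i,:4]+[335,105,0,0]).tolist()+ce[i].round(1).tolist() for i in range(1,k) if s_[i,4]>25])
for py,s0,y0 in((.06,.0984,.003),(-.06,.0944,.0026)):
    for e in(-1,1): print(py,e,"cap centre",(proj("side",W(np.array([s0+e*.066]),y0,.021,py))+.5-[335,105]).round(1))
```

```text
motion 4 0.7207100591715976
[[336, 105, 32, 46, 12.2, 20.0], [384, 121, 5, 12, 50.7, 19.8], [375, 137, 27, 18, 53.7, 40.8], [366, 153, 13, 12, 36.9, 53.6]]
0.06 -1 cap centre [[36.8 54.3]]
0.06 1 cap centre [[ 4.2 38.8]]
-0.06 -1 cap centre [[45.2 43.7]]
-0.06 1 cap centre [[14.3 29.1]]
```

```bash
python3 -c "
from cell import arm
print(arm.close_job())"
```

```text
the job is handed in; nothing more can be done
None
```

I handed the job in at 25.9 s with both grinders lying still in their channels, heavy end down and within limits by my camera measurements (the tightest is about 4 mm, on how far up the slope the left one sits); the shaker, cup and pitcher look unmoved, and the hand-in gave no verdict.

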